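# Refit the speed knob on its D-shaft and hold it in to reset the controller

### The job

The speed knob has come off the router's speed controller, the grey box with the red stop button: put the knob back on the controller's steel D-shaft, its flat matched to the shaft's, and push it fully home. Turn it anticlockwise down to the zero stop (the red mark) and press it in against its spring to reset the tripped controller. Finish while still holding the knob pressed in at zero, do not press the stop button, and leave the other things on the bench where they are.

Things in the scene. Friction and masses are not known exactly. Their poses are not given: they have to be found in the camera images.
- knob: loose black speed knob, 38 mm high, 60 g, upright on the bench, bore down: skirt 52 mm wide and 7 mm high, above it a round fluted grip 42 mm wide (grip it there, at any angle, fingertips at least 8 mm above the underside). A white pointer line runs from the top's centre to the rim and down the side. Origin: centre of the underside; x: towards the pointer; z: up
- knob_bore (a point): mouth of the knob's D-shaped bore, same point and axes as the knob's origin: 17.8 mm in diameter, 20 mm deep, 2 mm chamfer; the bore's one flat is on the pointer's side (+x), 4.9 mm from the axis
- controller: the fixed speed controller, a dark grey box with aluminium deck, 110 mm deep (its x), 200 mm wide (its y), deck 62 mm above the bench. On the deck: the D-shaft in a black dial (45 mm right of the middle, 8 mm to the front) and the red stop button (56 mm left of the middle, its top 34 mm above the deck). Origin: centre of its underside; x: to its back, y: to its left, z: up
- zero_mark (a point): the red zero mark on the dial, 34 mm from the shaft's axis, on the deck, front left of the shaft: the knob's pointer stands over it at zero
- shaft_tip (a point): top end of the upright steel D-shaft, 30 mm above the deck while not pressed. 16 mm in diameter, one flat 4 mm from its axis all along, tip chamfered 3 mm; a red line on its end face points to the flat. x: out of the flat: the knob goes on with its x along this x, within about 0.12 rad; z: up. Fully home, the knob's underside is 20 mm below this point. It turns and sinks with the shaft
- speed_turn (a joint): angle of the D-shaft in rad: 0 at the zero stop (pointer at the red mark), growing clockwise seen from above, 4.71 at the other stop; a little stiff (0.02 N m), stays where it is left. It starts between 0.6 and 1.1. The knob has play on the shaft, 0.13 rad either way (up to 0.3 when off-centre): at zero its pointer may stand that much past the mark, so turn until it stops. Counts as zero below 0.3
- speed_press (a joint): how far the D-shaft is pushed in, in m: 0 out, 0.005 at the bottom stop; a spring returns it, 5 N to start, 10 N at the bottom stop. Counts as pressed in from 0.003
- stop_button (a joint): how far the red stop button (35 mm mushroom head) is pushed down, in m, 0 to 0.005; must not be pressed
- glue_bottle: yellow glue bottle with red nozzle, 66 mm wide, 203 mm high, upright; leave it. Origin: centre of its underside
- tape_measure: yellow tape measure, 40 x 90 x 65 mm, standing; leave it. Origin: centre of its underside
- walnut_offcut: dark walnut block, 45 x 60 x 45 mm; leave it. Origin: centre of its underside
- screw_jar: clear jar with white lid, 64 mm wide, 90 mm high; leave it. Origin: centre of its underside
Not all that is in view belongs to the job. What is shaped like the knob but green or pink is not meant.

How it is judged:
By the outcome, as a careful person would: the job done as asked, in the order asked, and still so for the second after the job is handed in, while the arm keeps its last pose, push and grip.
It also fails if it takes over 51 s, if anything falls off the work surface, if the arm or the gripper's body presses on something with over 40 N, if the wrist force passes 120 N, or if a joint passes its speed limit or range.

### The arm

A 6-joint arm with a two-finger parallel gripper is mounted at the origin on the work surface; the furniture and walls round the work are solid. World frame = base frame: x ahead of the robot, y to its left, z up, the work surface at z = 0. Lengths are in m, angles in degrees, forces in N, time in s.
With the tool pointing down it reaches from about 0.3 to 0.75 m from the base axis. Payload 8.5 kg.
Tool frame: the origin (TCP) lies at the very end of the fingers, on their centre line; the grasp point (between the pads) lies env.pinch_z behind it (env.pinch_z is the distance from the TCP to the grasp point, in m); z points along the fingers, y is the line along which they close (so a half turn about z gives the same grasp; the last joint's range is limited). The gripper opens to 85 mm and grips with 20 to 120 N. Pads are 22 mm wide; open, the fingers measure 114 mm over their backs; the gripper's body (76 mm by 85 mm) begins 54 mm behind the grasp point. The pads swing forward as they close: fully open they stand 13 mm farther back than shut.
Start: joints at [51.549, 21.807, 74.336, -0, 83.858, -12.336], TCP at [0.242, 0.494, 0.231] pointing down, gripper open.
Joint ranges: [-178.18, 178.18], [-50.72, 133.34], [12.68, 142.11], [-81.47, 261.47], [9.98, 163.14], [-165.26, 165.26]. Speed limits (degrees/s): [136.94, 136.94, 180, 180, 180, 180].

### API

Orientations are given as a 3x3 rotation matrix whose columns are the frame's x, y, z axes.
In Python, from rig import telemetry, get_image, env gives the robot as it stands. The module is installed in compiled form; this text tells all that it offers.
- The arm moves only by the tool apply_moves, never from a script. Its argument "series" is a list of rows, each a list of 7 numbers: the shift along the tool's x, y, z in mm, then the turn, a rotation vector about the tool's x, y, z in degrees, then the opening, from 0 (shut) to 1 (fully open). A call has 1 to 12 rows; each row shifts and turns the commanded pose from where the row before left it, along the tool's axes as they then stand; what a row does not reach is not made up. A row lasts 1/8 s, in which the tool goes at most 62.5 mm and 10.7 degrees, less where a joint would pass 70% of its speed; a pose out of reach is approached as far as the arm can. A call with a gripper value outside its range is refused whole. The fingers move at their own pace and stop on an object; "grip_force" is the grip in N (left out, the last holds). Time passes only in rows, so rows that do not move let the fingers close. It gives the time, the measured TCP pose, the force, the opening and the grip force at its end, in the units of the state.
- telemetry.observe(): the state, without advancing time (a new reading comes with each control period).
- get_image(name): name is "side" or "top" or "wrist"; returns a dict with "frame" (480x640x3 uint8, red, green, blue), "z_map" (480x640 float32, m along the optical axis (not along the pixel's ray), 0 where there is no reading), "vertical_fov" (degrees; the focal length in pixels is half the picture's height over the tangent of half this angle, whatever the lens; pixels are square), "cx", "cy" (the principal point, pixels), "eye" and "attitude" of the camera in the world; the wrist camera has in their place "mount" (4x4, takes a point from camera to tool coordinates, whose origin is the TCP and whose axes are the flange's). Camera axes: x right, y up, looking along -z (the intrinsics and any distortion apply to the point x, -y, -z); pixel columns grow to the right and rows downward; lengths in m; the calibration is good to about 2 mm. The wrist camera is an equidistant fisheye: a pixel r from the principal point sees the ray r / f radians off the axis. A picture is of the moment at which its call begins: read the wrist's pose just before it.
- env.close_job(): hands the job in; it is judged then, once.
The state is a dict: "time_s": time; "q": joint angles; "qvel": joint speeds; "joint_efforts": joint torques, N m; "position": TCP position; "tool_rot": TCP orientation; "ft_force": force on the tool from outside, world axes, zero at the start; "wrist_torque": the same for the moment, N m; "grip_width": finger opening in m; "gripper_force": force on a finger pad.
Only numpy, scipy, OpenCV 4.12 (cv2) and the standard library are available. Lean on these libraries where they do the work, as an engineer would, in place of code of your own. Each camera call takes 0.05 s, during which the arm holds its last target. There are 200 camera calls.

## Working session

There is one attempt and no reset: what is moved stays moved. The work goes in short steps, Python scripts to look and compute and a tool call to move; the robot and the scene stay as the last step left them, time stands still between calls to the robot, and variables do not carry over. Pictures are saved under pics/ and viewed, at most 10 in all, crops included, and the job is handed in when it is done.

Besides the shell and the picture viewer there is one more tool, called after "Request:" in YAML: its name, and indented under it one key for each argument. apply_moves: Moves the arm, as the interface text tells. Its arguments: {"type":"object","properties":{"series":{"type":"array"},"grip_force":{"type":"number"}},"required":["series"]}

```bash
mkdir -p pics
cat > h.py <<'E'
import numpy as np, cv2
from rig import telemetry, get_image, env
def f_of(im): return 240/np.tan(np.radians(im["vertical_fov"])/2)
def rays(im,uv,st=None):
    """origin, dirs (world) for pixels uv Nx2"""
    uv=np.atleast_2d(np.asarray(uv,float)); f=f_of(im)
    a=(uv[:,0]-im["cx"])/f; b=(uv[:,1]-im["cy"])/f
    if "mount" in im:
        r=np.hypot(a,b)+1e-12
        d=np.c_[np.sin(r)*a/r,-np.sin(r)*b/r,-np.cos(r)]
        M=np.array(im["mount"]); R=np.array(st["tool_rot"])
        return np.array(st["position"])+R@M[:3,3], d@(R@M[:3,:3]).T
    d=np.c_[a,-b,-np.ones(len(a))]
    return np.array(im["eye"]), d@np.array(im["attitude"]).T
def onplane(im,uv,z,st=None):
    o,d=rays(im,uv,st); return o+d*((z-o[2])/d[:,2])[:,None]
def depthpt(im,uv):
    uv=np.atleast_2d(uv).astype(int); o,d=rays(im,uv)
    return o+d*im["z_map"][uv[:,1],uv[:,0]][:,None]
E
python3 - <<'E'
from h import *
s=telemetry.observe();print(s["time_s"],s["position"],s["tool_rot"],s["ft_force"],env.pinch_z)
for n in("top","side","wrist"):
    im=get_image(n);cv2.imwrite(f"pics/{n}0.png",im["frame"][:,:,::-1]);np.save(f"pics/{n}0.npy",im,allow_pickle=True)
    print(n,f_of(im),im["cx"],im["cy"],im.get("eye"),im.get("attitude"),im.get("mount"),[k for k in im])
E
```

```text
0.0 [0.24190016 0.49362393 0.23069205] [[-8.97901463e-01  4.40195419e-01 -9.77841867e-04]
 [ 4.40196354e-01  8.97900779e-01 -1.16628945e-03]
 [ 3.64609699e-04 -1.47765543e-03 -9.99998842e-01]] [ 0.40122331 -0.23481592  1.06040677] 0.0187
top 473.89442875669243 312.75938675233886 233.43007710173075 [0.39122605 0.05843425 0.96371548] [[-0.00604289  0.97718946 -0.21228339]
 [-0.99996817 -0.00701125 -0.00380919]
 [-0.00521068  0.21225361  0.97720072]] None ['frame', 'z_map', 'vertical_fov', 'cx', 'cy', 'eye', 'attitude']
side 614.0232806077175 313.56407628717676 243.39310008792046 [1.13875272 0.4281398  1.23995857] [[-0.51480218 -0.75224633  0.41122279]
 [ 0.8572271  -0.44504024  0.2590384 ]
 [-0.01184999  0.48586485  0.87395362]] None ['frame', 'z_map', 'vertical_fov', 'cx', 'cy', 'eye', 'attitude']
wrist 371.64829954431775 322.4543317746187 236.26197820898798 None None [[ 1.46141835e-03  9.61217681e-01  2.75786937e-01  7.04608523e-02]
 [ 9.99998698e-01 -1.21597141e-03 -1.06097566e-03 -2.91395851e-05]
 [-6.84479532e-04  2.75788128e-01 -9.61218206e-01 -1.41976331e-01]
 [ 0.00000000e+00  0.00000000e+00  0.00000000e+00  1.00000000e+00]] ['frame', 'z_map', 'vertical_fov', 'cx', 'cy', 'mount']
```

View pics/top0.png

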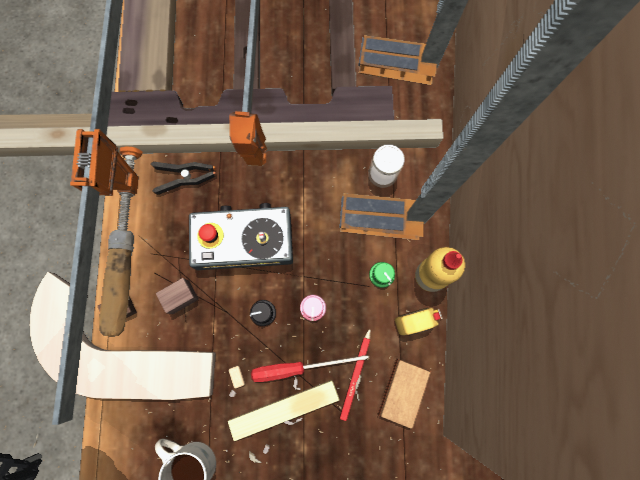

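View pics/side0.png

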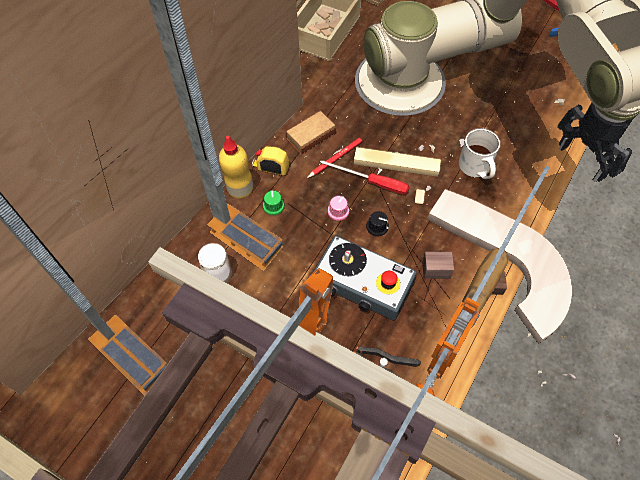

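The top view shows the black knob at (262,313) with its pointer to the left, the shaft in its dial at (263,238) and the stop button at (208,233). The clamp bars are behind and to the left. The side view agrees, with the knob at (377,222) and the shaft at (348,258).

Run:
```python
from h import *
T=np.load("pics/top0.npy",allow_pickle=True).item();S=np.load("pics/side0.npy",allow_pickle=True).item()
for n,uv in dict(knob=(262,313),shaft=(263,238),deck=(225,252),clamp1=(247,135),bar1=(250,60),bar1b=(247,112),clampL=(95,165),barL=(75,300),screw=(118,240),screw2=(123,200),handle=(117,290),rail=(300,133)).items():
    print(n,depthpt(T,uv)[0].round(3))
for nm,im in(("top",T),("side",S)):
    f=im["frame"];hsv=cv2.cvtColor(f,cv2.COLOR_RGB2HSV)
    # dark knob blob
    c=(262,313) if nm=="top" else (377,222)
    m=(f.max(2)<70).astype(np.uint8); win=np.zeros_like(m);win[c[1]-22:c[1]+22,c[0]-22:c[0]+22]=1
    n,l,st,ce=cv2.connectedComponentsWithStats(m*win); 
    k=1+st[1:,4].argmax(); print(nm,"knob",st[k],ce[k])
    c=(263,238) if nm=="top" else (348,258)
    red=(((hsv[...,0]<8)|(hsv[...,0]>172))&(hsv[...,1]>120)&(hsv[...,2]>90)).astype(np.uint8)
    n,l,st,ce=cv2.connectedComponentsWithStats(red)
    for i in range(1,n):
        if np.hypot(*(ce[i]-c))<75: print("red",st[i],ce[i],onplane(im,ce[i],.092).round(4),onplane(im,ce[i],.062).round(4))
T_=T["frame"][190:340,170:320];S_=S["frame"][195:315,315:435]
big=np.hstack([cv2.resize(T_,(450,450),interpolation=cv2.INTER_CUBIC)[:, :],cv2.resize(S_,(350,350),interpolation=cv2.INTER_CUBIC)[[*range(350)]+[349]*100]])
cv2.imwrite("pics/z.png",big[:,:,::-1])
```

```text
knob [0.436 0.161 0.037]
shaft [0.572 0.155 0.092]
deck [0.552 0.232 0.063]
clamp1 [0.715 0.168 0.237]
bar1 [0.858 0.168 0.228]
bar1b [0.75  0.167 0.251]
clampL [0.665 0.414 0.238]
barL [0.449 0.433 0.221]
screw [0.571 0.43  0.088]
screw2 [0.654 0.432 0.074]
handle [0.477 0.425 0.086]
rail [0.783 0.086 0.093]
top knob [250 300  26  29 251] [264.27888446 314.72111554]
red [199 224  18  17 233] [207.35622318 232.19313305] [[0.5844 0.2606 0.092 ]] [[0.5911 0.2675 0.062 ]]
red [262 234   1   1   1] [262. 234.] [[0.5802 0.1574 0.092 ]] [[0.5867 0.1608 0.062 ]]
red [249 249   3   4   6] [250.  250.5] [[0.5488 0.1793 0.092 ]] [[0.5542 0.1835 0.062 ]]
red [302 299   1   1   1] [302. 299.] [[0.4581 0.0822 0.092 ]] [[0.4604 0.0831 0.062 ]]
side knob [366 211  23  25 400] [376.865 223.885]
red [341 190   1   1   1] [341. 190.] [[0.4496 0.0703 0.092 ]] [[0.4316 0.0609 0.062 ]]
red [385 193   1   1   1] [385. 193.] [[0.4066 0.1591 0.092 ]] [[0.3875 0.152  0.062 ]]
red [341 195   1   1   1] [341. 195.] [[0.4612 0.077  0.092 ]] [[0.4435 0.0678 0.062 ]]
red [331 197   2   2   2] [331.5 197.5] [[0.47
[... 4975 characters left out ...]
  2] [358.5 321.5] [[0.7058 0.2569 0.092 ]] [[0.6945 0.2525 0.062 ]]
red [371 323   1   1   1] [371. 323.] [[0.6959 0.2799 0.092 ]] [[0.6844 0.276  0.062 ]]
red [378 322   1   1   1] [378. 322.] [[0.6869 0.2909 0.092 ]] [[0.6751 0.2873 0.062 ]]
red [373 324   1   1   1] [373. 324.] [[0.6958 0.2843 0.092 ]] [[0.6842 0.2805 0.062 ]]
red [350 327   3   2   3] [351.         327.66666667] [[0.7249 0.2505 0.092 ]] [[0.7141 0.2458 0.062 ]]
red [375 327   1   1   1] [375. 327.] [[0.6993 0.2907 0.092 ]] [[0.6879 0.2871 0.062 ]]
red [322 328   1   1   1] [322. 328.] [[0.7549 0.2013 0.092 ]] [[0.7449 0.1954 0.062 ]]
red [356 328   1   1   1] [356. 328.] [[0.7205 0.2593 0.092 ]] [[0.7095 0.2549 0.062 ]]
```

View pics/z.png

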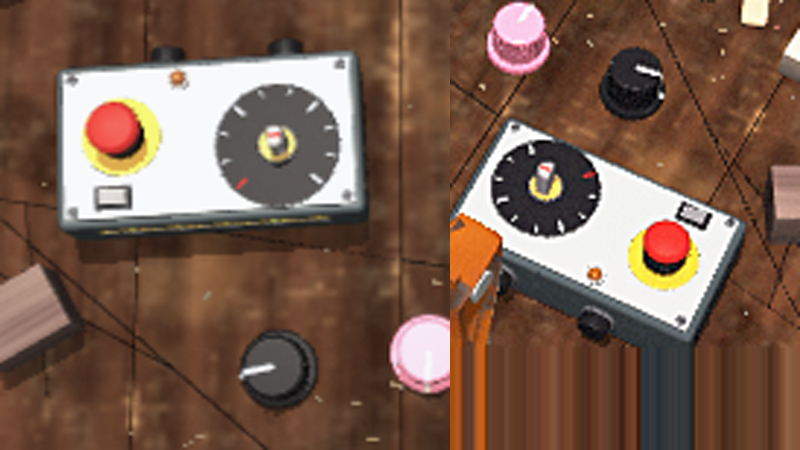

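The zero mark comes out at (0.554, 0.1835) from both views. The shaft is near (0.572, 0.155) and the knob near (0.436, 0.161). I'll lift over the clamp bar and go above the shaft for a close look.

Request:
apply_moves:
  series:
    - [0,0,-60,0,0,0,1]
    - [0,0,-60,0,0,0,1]
    - [-49,-18,0,0,0,0,1]
    - [-49,-18,0,0,0,0,1]
    - [-49,-18,0,0,0,0,1]
    - [-49,-18,0,0,0,0,1]
    - [-49,-18,0,0,0,0,1]
    - [-49,-18,0,0,0,0,1]
    - [-49,-18,0,0,0,0,1]
    - [-49,-18,0,0,0,0,1]
    - [-49,-18,0,0,0,0,1]

```text
time_s: 1.52
position: [0.5677, 0.1528, 0.3511]
tool_rot: [[-0.898, 0.44, -0.001], [0.44, 0.898, 0.0], [0.001, -0.0, -1.0]]
ft_force: [0.3, 0.2, -0.0]
grip_width: 0.0853
gripper_force: 0.0
```

Request:
apply_moves:
  series:
    - [0,0,55,0,0,0,1]
    - [0,0,55,0,0,0,1]
    - [0,0,55,0,0,0,1]
    - [0,0,0,0,0,0,1]
    - [0,0,0,0,0,0,1]

```text
time_s: 2.15
position: [0.5678, 0.1544, 0.1886]
tool_rot: [[-0.898, 0.44, 0.003], [0.44, 0.898, 0.0], [-0.003, 0.002, -1.0]]
ft_force: [0.2, -0.1, 0.6]
grip_width: 0.0853
gripper_force: 0.0
```

Run:
```python
from h import *
s=telemetry.observe();im=get_image("wrist");print(s["time_s"],s["position"].round(4),s["tool_rot"].round(3),s["q"])
np.save("pics/w1.npy",(im,s),allow_pickle=True)
cv2.imwrite("pics/w1.png",im["frame"][:,:,::-1])
```

```text
2.15 [0.5678 0.1544 0.1886] [[-0.898  0.44   0.003]
 [ 0.44   0.898  0.   ]
 [-0.003  0.002 -1.   ]] [ 3.68849246e+00  2.74182192e+01  7.22984845e+01  1.55538826e-03
  8.00910974e+01 -6.02009056e+01]
```

View pics/w1.png

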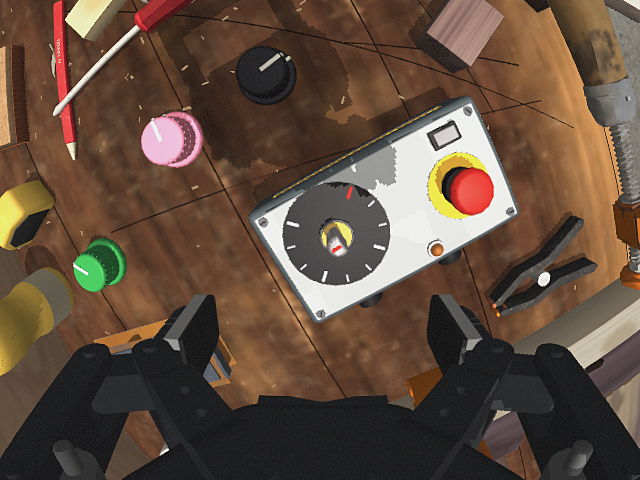

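The wrist view shows the dial at (337,233) with the shaft's end face and red line near (337,246). The zero mark is at (349,192), the knob at (266,73) and the button at (470,190). Next I'll measure these by colour.

```bash
cat > m.py <<'E'
from h import *
def blobs(m,c,r,amin=3):
    n,l,st,ce=cv2.connectedComponentsWithStats(m.astype(np.uint8))
    return [(l==i,ce[i],st[i,4]) for i in range(1,n) if st[i,4]>=amin and np.hypot(*(ce[i]-c))<r]
def red(f):
    f=f.astype(int); return (f[...,0]>130)&(f[...,0]>1.8*f[...,1])&(f[...,0]>1.8*f[...,2])
def pts(m): return np.argwhere(m)[:,::-1].astype(float)
def line(P):
    x=P[:,:2]; c=x.mean(0); u,s,v=np.linalg.svd(x-c); d=v[0]; t=(x-c)@d
    return c,np.degrees(np.arctan2(d[1],d[0])),np.ptp(t)
E
python3 - <<'E'
from m import *
im,s=np.load("pics/w1.npy",allow_pickle=True); f=im["frame"]; g=f.astype(int)
for b,c,a in blobs(red(f),(337,225),55): print("red",c,a,"deck",onplane(im,c,.062,s)[0].round(4),"tip",onplane(im,c,.092,s)[0].round(4), "line",line(onplane(im,pts(b),.092,s)))
# dial: dark blob in the neighbourhood
hull=None
for b,c,a in blobs(f.max(2)<95,(337,233),25,300):
    h=cv2.convexHull(pts(b).astype(np.float32))[:,0]; P=onplane(im,h,.062,s)[:,:2].astype(np.float32)
    (x,y),r=cv2.minEnclosingCircle(P); print("dial",a,x,y,r)
# end face: light grey
hsv=cv2.cvtColor(f,cv2.COLOR_RGB2HSV)
m=((hsv[...,1]<50)&(f.min(2)>150))|red(f)
for b,c,a in blobs(m,(337,246),9): print("face",c,a,onplane(im,c,.092,s)[0].round(4))
# knob top pointer
for b,c,a in blobs(f.min(2)>140,(266,73),30,8):
    P=onplane(im,pts(b),.038,s); print("ptr",c,a,P.mean(0).round(4),line(P),"ends",pts(b)[[pts(b)[:,0].argmin(),pts(b)[:,0].argmax()]], P[[pts(b)[:,0].argmin(),pts(b)[:,0].argmax()]].round(4))
for b,c,a in blobs(f.max(2)<75,(266,73),25,100):
    h=cv2.convexHull(pts(b).astype(np.float32))[:,0]
    for z in(.003,.038):
        (x,y),r=cv2.minEnclosingCircle(onplane(im,h,z,s)[:,:2].astype(np.float32)); print("knobdark",a,c,z,x,y,r)
z=np.hstack([cv2.resize(f[215:275,305:365],(400,400),interpolation=cv2.INTER_CUBIC),cv2.resize(f[35:115,225:305],(400,400),interpolation=cv2.INTER_CUBIC)])
cv2.imwrite("pics/z1.png",z[:,:,::-1])
E
```

```text
red [349.08695652 192.45652174] 46 deck [0.5529 0.1839 0.062 ] tip [0.5474 0.184  0.092 ] line (array([0.547416  , 0.18402607]), np.float64(-41.21061802772581), np.float64(0.007854986386599611))
red [336.08823529 248.55882353] 34 deck [0.5876 0.1568 0.062 ] tip [0.5783 0.1599 0.092 ] line (array([0.5782576 , 0.15994238]), np.float64(100.38994145397491), np.float64(0.006552159334437436))
face [336.70652174 247.25      ] 184 [0.5776 0.1607 0.092 ]
ptr [269.43478261  61.89130435] 92 [0.4358 0.1736 0.038 ] (array([0.43577951, 0.17359059]), np.float64(-78.13630633190722), np.float64(0.018408239735313227)) ends [[260.  67.]
 [279.  55.]] [[0.436  0.1652 0.038 ]
 [0.4343 0.1827 0.038 ]]
ptr [287.5  58. ] 14 [0.4396 0.1874 0.038 ] (array([0.43959355, 0.18744823]), np.float64(-60.67447740542111), np.float64(0.00396410421463583)) ends [[286.  58.]
 [289.  56.]] [[0.439  0.1864 0.038 ]
 [0.4387 0.1892 0.038 ]]
```

View pics/z1.png

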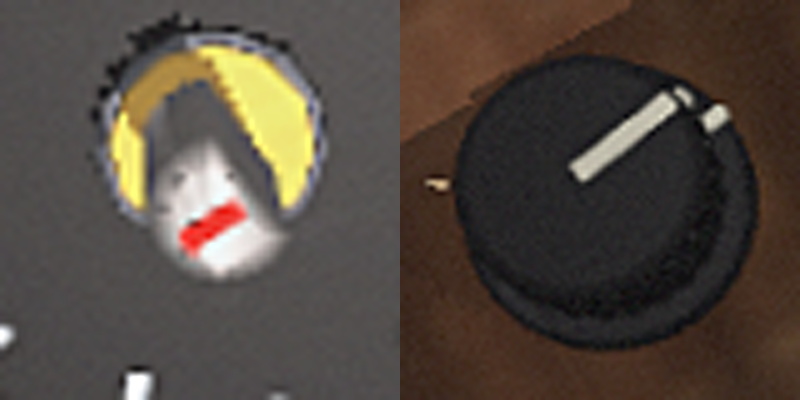

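The red line is at 100° and the zero tick at about 139°, so the shaft stands at about 0.67 rad, which fits the stated range. The knob's pointer is already at about 102°, so little turning is needed. I'll move above the knob and look from near.

Request:
apply_moves:
  series:
    - [41,-17,10,0,0,0,1]
    - [41,-17,20,0,0,0,1]
    - [41,-16,20,0,0,0,1]
    - [0,0,0,0,0,0,1]
    - [0,0,0,0,0,0,1]

```text
time_s: 2.82
position: [0.4363, 0.1637, 0.1383]
tool_rot: [[-0.898, 0.44, 0.005], [0.44, 0.898, 0.0], [-0.004, 0.003, -1.0]]
ft_force: [0.7, 0.0, 0.9]
grip_width: 0.0851
gripper_force: 0.0
```

Run:
```python
from m import *
im,s=np.load("pics/w1.npy",allow_pickle=True); f=im["frame"]
hsv=cv2.cvtColor(f,cv2.COLOR_RGB2HSV)
print("ring ctr deck",onplane(im,[(336.8,236.4)],.063,s).round(4), f[260,320],f[245,370])
m=np.zeros((480,640),np.uint8); 
ff=cv2.floodFill(f.copy(),m2:=np.zeros((482,642),np.uint8),(310,255),255,(25,)*3,(25,)*3,cv2.FLOODFILL_FIXED_RANGE)
h=cv2.convexHull(pts(m2[1:-1,1:-1]>0).astype(np.float32))[:,0]
P=onplane(im,h,.063,s)[:,:2].astype(np.float32); print("dial",(m2>0).sum(),cv2.minEnclosingCircle(P),cv2.fitEllipse(P))
s=telemetry.observe();im=get_image("wrist");f=im["frame"];np.save("pics/w2.npy",(im,s),allow_pickle=True)
print(s["time_s"],s["position"].round(4))
cv2.imwrite("pics/w2.png",f[60:420,100:580,::-1])
```

```text
ring ctr deck [[0.5789 0.1615 0.063 ]] [80 77 76] [82 81 80]
dial 10720 ((0.5408549904823303, 0.2033654749393463), 0.09632498770952225) ((0.5909282565116882, 0.3552781045436859), (0.12393444776535034, 0.5429112911224365), 174.07208251953125)
2.825 [0.4363 0.1637 0.1383]
```

View pics/w2.png

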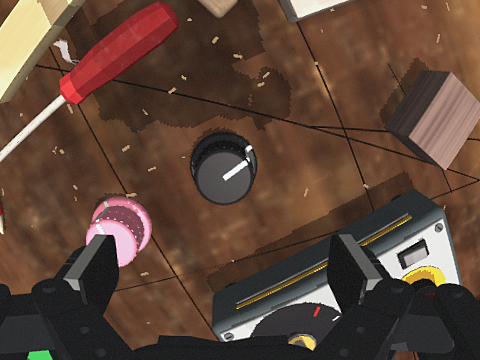

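The knob sits in the middle of the near view. Its top is at crop (224,177), full pixel (324,237), and its pointer runs towards upper right. The pink knob clears the left finger.

Run:
```python
from m import *
im,s=np.load("pics/w2.npy",allow_pickle=True); f=im["frame"]
print("hand-read ctr",onplane(im,[(324,237)],.038,s).round(4))
for b,c,a in blobs(f.min(2)>140,(335,230),20,8):
    P=onplane(im,pts(b),.038,s); L=line(P);print("ptr",c,a,L); u=-np.array([np.cos(np.radians(L[1])),np.sin(np.radians(L[1]))]) if L[1]<0 else np.array([np.cos(np.radians(L[1])),np.sin(np.radians(L[1]))])
    t=(P[:,:2]-L[0])@u; print(" inner",L[0]+t.min()*u,"outer",L[0]+t.max()*u)
d=cv2.GaussianBlur(f,(3,3),0).max(2); 
m=np.zeros_like(d); m[190:275,280:370]=1
# skirt+grip silhouette: neutral dark colours
sat=f.max(2).astype(int)-f.min(2)
b=((sat<14)&(f.max(2)<120)&(m>0)).astype(np.uint8); b=cv2.morphologyEx(b,cv2.MORPH_OPEN,np.ones((3,3)))
for q,c,a in blobs(b,(324,230),20,300):
    h=cv2.convexHull(pts(q).astype(np.float32))[:,0]; 
    lo=h[h[:,1]>232]; P=onplane(im,lo,.038,s)[:,:2]
    A=np.c_[2*P,np.ones(len(P))]; x=np.linalg.lstsq(A,(P**2).sum(1),rcond=None)[0]; print("top fit",a,x[:2],np.sqrt(x[2]+x[:2]@x[:2]))
    up=h[h[:,1]<225]; P=onplane(im,up,.006,s)[:,:2]
    A=np.c_[2*P,np.ones(len(P))]; x=np.linalg.lstsq(A,(P**2).sum(1),rcond=None)[0]; print("skirt fit",x[:2],np.sqrt(x[2]+x[:2]@x[:2]))
```

```text
hand-read ctr [[0.4369 0.1651 0.038 ]]
ptr [347.81818182 218.72727273] 11 (array([0.43247388, 0.18501102]), np.float64(6.91302099260856), np.float64(0.003073459431002362))
 inner [0.43117423 0.18485345] outer [0.43422535 0.18522338]
ptr [334.99382716 229.80246914] 162 (array([0.43564623, 0.17394105]), np.float64(101.90073374037506), np.float64(0.019387019842176882))
 inner [0.43766957 0.1643402 ] outer [0.43367164 0.18331052]
top fit 3564 [0.43579443 0.1651202 ] 0.020557918097844505
skirt fit [0.43618258 0.16501527] 0.025159267158466017
```

Request:
apply_moves:
  series:
    - [0.5,1,40,0,0,0,1]
    - [0,0,40,0,0,0,1]
    - [0,0,30,0,0,0,1]
    - [0,0,19,0,0,0,1]
    - [0,0,0,0,0,0,1]
    - [0,0,0,0,0,0,1]

```text
time_s: 3.62
position: [0.4356, 0.1647, 0.0082]
tool_rot: [[-0.898, 0.44, 0.002], [0.44, 0.898, 0.0], [-0.002, 0.001, -1.0]]
ft_force: [-0.6, -0.8, -0.2]
grip_width: 0.0852
gripper_force: 0.0
```

Request:
apply_moves:
  series:
    - [0,0,0,0,0,0,0.3]
    - [0,0,0,0,0,0,0.3]
    - [0,0,0,0,0,0,0.3]
    - [0,0,0,0,0,0,0.3]
    - [0,0,0,0,0,0,0.3]
    - [0,0,0,0,0,0,0.3]
  grip_force: 50

```text
time_s: 4.38
position: [0.4346, 0.1646, 0.008]
tool_rot: [[-0.898, 0.44, 0.001], [0.44, 0.898, 0.0], [-0.001, 0.001, -1.0]]
ft_force: [-0.4, -1.1, 6.9]
grip_width: 0.0409
gripper_force: 49.5
```

Request:
apply_moves:
  series:
    - [0,0,-20,0,0,0,0.3]
    - [0,0,-40,0,0,0,0.3]
    - [0,0,-50,0,0,0,0.3]
    - [0,0,-30,0,0,0,0.3]
    - [0,0,0,0,0,0,0.3]
    - [0,0,0,0,0,0,0.3]

```text
time_s: 5.12
position: [0.4337, 0.1646, 0.1464]
tool_rot: [[-0.898, 0.44, -0.002], [0.44, 0.898, -0.0], [0.001, -0.001, -1.0]]
ft_force: [0.2, 0.3, -0.4]
grip_width: 0.0409
gripper_force: 50.5
```

```bash
cat > k.py <<'E'
from m import *
import sys
s=telemetry.observe();im=get_image("wrist");f=im["frame"];np.save(f"pics/{sys.argv[1]}.npy",(im,s),allow_pickle=True)
print(s["time_s"],s["position"].round(4),s["ft_force"].round(1),s["grip_width"],s["q"].round(1))
cv2.imwrite(f"pics/{sys.argv[1]}.png",f[60:,100:580,::-1])
zt=s["position"][2]-.008+.038
for b,c,a in blobs(f.min(2)>130,(322,330),90,12):
    P=onplane(im,pts(b),zt,s); L=line(P);u=np.array([np.cos(np.radians(L[1])),np.sin(np.radians(L[1]))])
    t=(P[:,:2]-L[0])@u; print("ptr",c.round(1),a,L[1].round(1),L[2].round(4),"ends-TCP",(L[0]+t.min()*u-s["position"][:2]).round(4),(L[0]+t.max()*u-s["position"][:2]).round(4))
E
python3 k.py w3
```

```text
5.125 [0.4337 0.1646 0.1464] [ 0.2  0.3 -0.4] 0.04087905667819858 [  6.1  18.4  95.4  -0.   66.3 -57.8]
ptr [367.4 277. ] 73 -80.8 0.0037 ends-TCP [-0.0157  0.0259] [-0.0151  0.0222]
ptr [369.6 312. ] 20 8.1 0.0026 ends-TCP [-0.0045  0.0194] [-0.002   0.0198]
ptr [344.7 333.2] 444 101.7 0.019 ends-TCP [ 0.0026 -0.0011] [-0.0012  0.0175]
ptr [250.8 328. ] 63 1.6 0.0052 ends-TCP [-0.0179 -0.0203] [-0.0127 -0.0201]
ptr [394.1 328. ] 66 -51.0 0.0051 ends-TCP [0.0051 0.0268] [0.0083 0.0228]
ptr [342.5 388.6] 418 -76.3 0.0229 ends-TCP [0.0197 0.0116] [ 0.0251 -0.0106]
ptr [357.3 394.3] 26 53.3 0.0045 ends-TCP [ 0.0273 -0.0002] [0.03   0.0034]
```

View pics/w3.png

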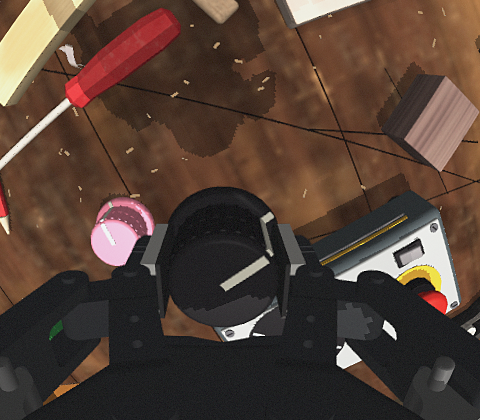

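The knob is held with its pointer at 101.7°, about 1.5 mm ahead of the TCP in x. Next I'll go over the shaft and down to just above its tip.

Request:
apply_moves:
  series:
    - [-30,14,0,0,0,0,0.3]
    - [-35,16,0,0,0,0,0.3]
    - [-35,16,0,0,0,0,0.3]
    - [-30.4,14,0,0,0,0,0.3]
    - [0,0,20,0,0,0,0.3]
    - [0,0,15,0,0,0,0.3]
    - [0,0,0,0,0,0,0.3]
    - [0,0,0,0,0,0,0.3]

```text
time_s: 6.18
position: [0.5778, 0.1612, 0.1127]
tool_rot: [[-0.898, 0.44, 0.0], [0.44, 0.898, 0.0], [-0.0, 0.0, -1.0]]
ft_force: [0.2, 0.4, -1.5]
grip_width: 0.0407
gripper_force: 50.5
```

```bash
python3 k.py w4 | head -4
python3 - <<'E'
from m import *
im,s=np.load("pics/w4.npy",allow_pickle=True); f=im["frame"]
o=[]
for n,w in(("top",(262,238)),("side",(348,258))):
    i=get_image(n);g=i["frame"][w[1]-45:w[1]+45,w[0]-45:w[0]+45];o.append(cv2.resize(g,(380,380),interpolation=cv2.INTER_CUBIC))
cv2.imwrite("pics/z4.png",np.hstack(o)[:,:,::-1])
for b,c,a in blobs(red(f),(345,255),80,8): print("red",c,a,onplane(im,c,.062,s)[0].round(4),line(onplane(im,pts(b),.062,s))[1:])
E
```

```text
6.175 [0.5778 0.1612 0.1127] [ 0.2  0.4 -1.5] 0.04071173654206652 [  4.3  32.7  76.3  -0.   70.9 -59.6]
ptr [367.3 277. ] 72 -80.3 0.0036 ends-TCP [-0.0158  0.0258] [-0.0152  0.0222]
ptr [381.9 278.7] 63 45.2 0.0051 ends-TCP [-0.0147  0.0262] [-0.0111  0.0298]
ptr [261.6 278. ] 31 -99.4 0.0034 ends-TCP [-0.0301 -0.0056] [-0.0306 -0.009 ]
red [339.92063492 204.95238095] 63 [0.5529 0.1838 0.062 ] (np.float64(-42.9809522287688), np.float64(0.008642860909001375))
```

View pics/w4.png

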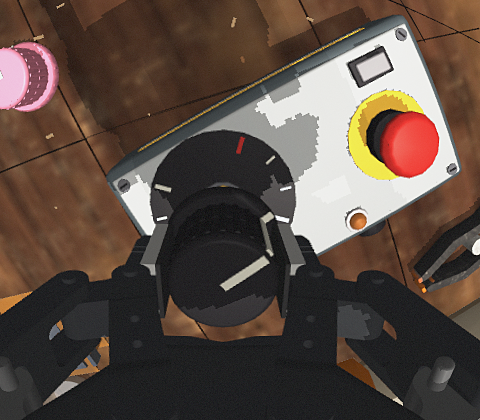

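The knob is over the shaft and the fingers are clear of the button. I'll lower it and watch the force.

Request:
apply_moves:
  series:
    - [0.6,-0.3,6,0,0,0,0.3]
    - [0,0,5,0,0,0,0.3]
    - [0,0,3,0,0,0,0.3]
    - [0,0,3,0,0,0,0.3]
    - [0,0,0,0,0,0,0.3]

```text
time_s: 6.95
position: [0.577, 0.1613, 0.0952]
tool_rot: [[-0.898, 0.44, -0.0], [0.44, 0.898, 0.0], [0.0, 0.0, -1.0]]
ft_force: [-0.8, 0.9, -0.6]
grip_width: 0.0406
gripper_force: 50.7
```

Request:
apply_moves:
  series:
    - [0,0,2,0,0,0,0.3]
    - [0,0,2,0,0,0,0.3]
    - [0,0,2,0,0,0,0.3]
    - [0,0,0,0,0,0,0.3]

```text
time_s: 7.45
position: [0.5769, 0.1613, 0.089]
tool_rot: [[-0.898, 0.44, -0.001], [0.44, 0.898, 0.0], [0.001, -0.0, -1.0]]
ft_force: [-2.1, 3.8, -1.0]
grip_width: 0.0405
gripper_force: 50.6
```

It's sliding on without axial force. Next is down to home.

Request:
apply_moves:
  series:
    - [0,0,2,0,0,0,0.3]
    - [0,0,2,0,0,0,0.3]
    - [0,0,2,0,0,0,0.3]
    - [0,0,1.5,0,0,0,0.3]
    - [0,0,0,0,0,0,0.3]

```text
time_s: 8.07
position: [0.5769, 0.1612, 0.0816]
tool_rot: [[-0.898, 0.44, -0.001], [0.44, 0.898, 0.0], [0.001, -0.0, -1.0]]
ft_force: [-3.7, 4.9, 1.8]
grip_width: 0.0404
gripper_force: 50.6
```

Request:
apply_moves:
  series:
    - [0,0,1,0,0,0,0.3]
    - [0,0,0,0,0,0,0.3]

```text
time_s: 8.32
position: [0.5769, 0.1612, 0.0807]
tool_rot: [[-0.898, 0.44, -0.0], [0.44, 0.898, 0.0], [0.0, -0.0, -1.0]]
ft_force: [-2.9, 4.7, 1.4]
grip_width: 0.0404
gripper_force: 50.6
```

Request:
apply_moves:
  series:
    - [0,0,0.7,0,0,0,0.3]
    - [0,0,0,0,0,0,0.3]

```text
time_s: 8.57
position: [0.577, 0.1612, 0.0801]
tool_rot: [[-0.898, 0.44, -0.0], [0.44, 0.898, 0.0], [0.0, -0.0, -1.0]]
ft_force: [-2.9, 4.3, 2.1]
grip_width: 0.0406
gripper_force: 50.7
```

Request:
apply_moves:
  series:
    - [0.6,0.3,0.7,0,0,0,0.3]
    - [0,0,0,0,0,0,0.3]

```text
time_s: 8.82
position: [0.5769, 0.1615, 0.0796]
tool_rot: [[-0.898, 0.44, 0.001], [0.44, 0.898, -0.0], [-0.001, -0.0, -1.0]]
ft_force: [-2.9, 1.5, 3.7]
grip_width: 0.0406
gripper_force: 50.7
```

Request:
apply_moves:
  series:
    - [0,0,0.7,0,0,0,0.3]
    - [0,0,0,0,0,0,0.3]

```text
time_s: 9.07
position: [0.5769, 0.1614, 0.0789]
tool_rot: [[-0.898, 0.44, 0.0], [0.44, 0.898, -0.0], [-0.0, -0.0, -1.0]]
ft_force: [-3.3, 0.9, 5.6]
grip_width: 0.0405
gripper_force: 50.7
```

The axial force has risen to the spring preload, about 5 to 6 N, so the knob is at its seat. Now I'll turn it anticlockwise, which is negative about tool z, keeping the knob's centre in place.

Request:
apply_moves:
  series:
    - [0,-0.2,0,0,0,-7,0.3]
    - [0,-0.2,0,0,0,-7,0.3]
    - [0,-0.2,0,0,0,-7,0.3]
    - [0,-0.2,0,0,0,-7,0.3]
    - [0,-0.2,0,0,0,-7,0.3]
    - [0,0,0,0,0,0,0.3]

```text
time_s: 9.82
position: [0.5767, 0.1604, 0.0789]
tool_rot: [[-0.988, -0.156, 0.001], [-0.156, 0.988, -0.0], [-0.0, -0.001, -1.0]]
ft_force: [-4.0, 1.5, 4.8]
grip_width: 0.0406
gripper_force: 50.8
```

Run:
```python
from h import *
s=telemetry.observe();print(s["wrist_torque"].round(3),s["ft_force"].round(1))
```

```text
[0.134 0.538 0.028] [-4.   1.5  4.8]
```

Request:
apply_moves:
  series:
    - [0,-0.1,0,0,0,-4,0.3]
    - [0,-0.1,0,0,0,-4,0.3]
    - [0,0,0,0,0,0,0.3]

```text
time_s: 10.2
position: [0.5766, 0.1604, 0.0789]
tool_rot: [[-0.957, -0.291, 0.0], [-0.291, 0.957, -0.0], [-0.0, -0.0, -1.0]]
ft_force: [-3.8, 1.7, 5.2]
grip_width: 0.0407
gripper_force: 50.9
```

Run:
```python
from h import *
s=telemetry.observe();print(s["wrist_torque"].round(3),s["ft_force"].round(1))
```

```text
[0.353 0.587 0.004] [-3.8  1.7  5.2]
```

Request:
apply_moves:
  series:
    - [0,-0.1,0,0,0,-3,0.3]
    - [0,0,0,0,0,0,0.3]

```text
time_s: 10.45
position: [0.5764, 0.1604, 0.0788]
tool_rot: [[-0.94, -0.341, -0.0], [-0.341, 0.94, 0.0], [0.0, 0.0, -1.0]]
ft_force: [-4.1, 3.0, 4.7]
grip_width: 0.0405
gripper_force: 51.0
```

```bash
python3 k.py w5
python3 - <<'E'
from h import *
s=telemetry.observe();print(s["wrist_torque"].round(3),s["ft_force"].round(1))
E
```

```text
10.45 [0.5764 0.1604 0.0788] [-4.1  3.   4.7] 0.0405481098456292 [   4.2   34.8   78.8    0.    66.4 -105.7]
ptr [367.4 276.9] 79 -36.3 0.0038 ends-TCP [-0.0295  0.007 ] [-0.0265  0.0047]
ptr [247.2 289.1] 41 109.6 0.0042 ends-TCP [-0.0094 -0.032 ] [-0.0108 -0.0281]
ptr [398.  292.6] 39 105.1 0.0036 ends-TCP [-0.0257  0.0161] [-0.0267  0.0196]
ptr [369.8 312.3] 26 53.9 0.0029 ends-TCP [-0.0171  0.0105] [-0.0154  0.0129]
ptr [344.6 333.4] 467 -32.5 0.019 ends-TCP [-0.0134  0.0116] [0.0026 0.0014]
ptr [250.9 327.9] 70 45.0 0.0051 ends-TCP [ 0.0021 -0.0265] [ 0.0057 -0.0229]
ptr [394.2 328. ] 74 -7.1 0.0055 ends-TCP [-0.0159  0.0227] [-0.0105  0.022 ]
ptr [276.1 370.6] 271 -117.7 0.0157 ends-TCP [ 0.0227 -0.0031] [ 0.0154 -0.017 ]
ptr [363.2 382.6] 1029 -45.0 0.0248 ends-TCP [0.0066 0.0278] [0.0241 0.0103]
[0.457 0.641 0.002] [-4.1  2.3  5.2]
```

Request:
apply_moves:
  series:
    - [0.3,0.4,0,0,0,-3,0.3]
    - [0,0,0,0,0,0,0.3]

```text
time_s: 10.75
position: [0.5762, 0.1605, 0.0788]
tool_rot: [[-0.921, -0.389, 0.0], [-0.389, 0.921, -0.0], [0.0, -0.0, -1.0]]
ft_force: [-3.1, 1.7, 6.7]
grip_width: 0.0405
gripper_force: 51.0
```

```bash
cat > t.py <<'E'
from h import *
s=telemetry.observe();R=s["tool_rot"];print("torque",s["wrist_torque"].round(3),s["ft_force"].round(1),"yaw",np.degrees(np.arctan2(R[1,0],R[0,0])).round(2)%360,s["position"].round(4))
E
python3 t.py
```

```text
torque [ 0.282  0.594 -0.037] [-3.1  1.7  6.7] yaw 202.91 [0.5762 0.1605 0.0788]
```

Request:
apply_moves:
  series:
    - [0,-0.1,0,0,0,-3,0.3]
    - [0,0,0,0,0,0,0.3]

```text
time_s: 11.0
position: [0.5761, 0.1604, 0.0788]
tool_rot: [[-0.899, -0.437, -0.0], [-0.437, 0.899, -0.0], [0.0, -0.0, -1.0]]
ft_force: [-4.5, 2.1, 5.7]
grip_width: 0.0405
gripper_force: 51.0
```

```bash
python3 t.py
```

```text
torque [ 0.306  0.709 -0.099] [-4.5  2.1  5.7] yaw 205.91 [0.5761 0.1604 0.0788]
```

The resisting torque is now building up, which suggests the stop is near. One more small turn should confirm it.

Request:
apply_moves:
  series:
    - [0,0,0,0,0,-3,0.3]
    - [0,0,0,0,0,0,0.3]

```text
time_s: 11.25
position: [0.5759, 0.1603, 0.0787]
tool_rot: [[-0.875, -0.483, -0.001], [-0.483, 0.875, -0.0], [0.001, 0.0, -1.0]]
ft_force: [-4.8, 0.4, 5.6]
grip_width: 0.0411
gripper_force: 51.0
```

```bash
python3 k.py w6|grep -E "^1|ptr .34"; python3 t.py
```

```text
11.25 [0.5759 0.1603 0.0787] [-4.8  0.4  5.6] 0.04105358693156839 [   4.2   34.8   78.9   -0.    66.4 -114.7]
ptr [344.6 333.5] 474 -23.4 0.019 ends-TCP [-0.015   0.0095] [0.0025 0.0019]
ptr [340.5 382.3] 1654 112.7 0.045 ends-TCP [ 0.0243 -0.0103] [0.0069 0.0312]
torque [ 0.181  0.825 -0.064] [-5.2  0.6  5.9] yaw 208.89 [0.5759 0.1603 0.0787]
```

Request:
apply_moves:
  series:
    - [0.4,0.2,0,0,0,-3,0.3]
    - [0,0,0,0,0,0,0.3]

```text
time_s: 11.55
position: [0.5756, 0.1601, 0.0788]
tool_rot: [[-0.849, -0.529, -0.001], [-0.529, 0.849, -0.001], [0.001, -0.0, -1.0]]
ft_force: [-3.9, 1.2, 6.1]
grip_width: 0.041
gripper_force: 51.0
```

```bash
python3 t.py
```

```text
torque [ 0.064  0.777 -0.045] [-3.9  1.2  6.1] yaw 211.91 [0.5756 0.1601 0.0788]
```

Request:
apply_moves:
  series:
    - [0,0,0,0,0,-3,0.3]
    - [0,0,0,0,0,0,0.3]

```text
time_s: 11.8
position: [0.5755, 0.1599, 0.0787]
tool_rot: [[-0.82, -0.572, -0.001], [-0.572, 0.82, -0.001], [0.001, -0.0, -1.0]]
ft_force: [-4.8, -0.2, 5.0]
grip_width: 0.0403
gripper_force: 51.0
```

```bash
python3 k.py w7|grep -E "^1|ptr .34"; python3 t.py
```

```text
11.8 [0.5755 0.1599 0.0787] [-4.8 -0.2  5. ] 0.04031316286726955 [ 4.200e+00  3.470e+01  7.890e+01 -1.000e-01  6.640e+01 -1.207e+02]
ptr [344.8 333.4] 488 -17.5 0.019 ends-TCP [-0.0158  0.008 ] [0.0023 0.0022]
torque [-0.084  0.777 -0.098] [-3.7 -1.2  4.7] yaw 214.87 [0.5755 0.1599 0.0787]
```

The pointer is about 0.4 rad past the mark. The play is at most 0.3 rad, so the shaft is against the zero stop, and the resisting torque agrees. I'll ease the twist by a few degrees and press in.

Request:
apply_moves:
  series:
    - [0,0,0,0,0,3,0.3]
    - [0,0,1,0,0,0,0.3]
    - [0,0,1,0,0,0,0.3]
    - [0,0,1,0,0,0,0.3]
    - [0,0,0,0,0,0,0.3]

```text
time_s: 12.48
position: [0.5756, 0.16, 0.076]
tool_rot: [[-0.849, -0.528, -0.0], [-0.528, 0.849, -0.001], [0.001, -0.001, -1.0]]
ft_force: [-5.0, -1.0, 7.8]
grip_width: 0.0406
gripper_force: 51.0
```

Request:
apply_moves:
  series:
    - [0,0,1,0,0,0,0.3]
    - [0,0,0,0,0,0,0.3]

```text
time_s: 12.72
position: [0.5756, 0.16, 0.0752]
tool_rot: [[-0.849, -0.528, -0.0], [-0.528, 0.849, -0.001], [0.001, -0.001, -1.0]]
ft_force: [-6.1, -0.4, 9.3]
grip_width: 0.0405
gripper_force: 51.1
```

Request:
apply_moves:
  series:
    - [0,0,1,0,0,0,0.3]
    - [0,0,0,0,0,0,0.3]

```text
time_s: 12.98
position: [0.5757, 0.1601, 0.0748]
tool_rot: [[-0.849, -0.528, 0.001], [-0.528, 0.849, -0.001], [0.0, -0.001, -1.0]]
ft_force: [-7.1, -0.8, 12.3]
grip_width: 0.0405
gripper_force: 51.7
```

Request:
apply_moves:
  series:
    - [0,0,1,0,0,0,0.3]
    - [0,0,0,0,0,0,0.3]
    - [0,0,0,0,0,0,0.3]

```text
time_s: 13.35
position: [0.576, 0.1601, 0.0746]
tool_rot: [[-0.849, -0.528, 0.002], [-0.528, 0.849, -0.001], [-0.001, -0.002, -1.0]]
ft_force: [-8.8, -1.5, 20.1]
grip_width: 0.0404
gripper_force: 52.2
```

```bash
python3 k.py w8|grep -E "^1|ptr .34"; python3 t.py
```

```text
13.35 [0.576  0.1601 0.0746] [-8.8 -1.5 20.1] 0.040440781304523124 [ 4.200e+00  3.500e+01  7.920e+01 -1.000e-01  6.570e+01 -1.176e+02]
ptr [344.8 333.7] 478 -20.7 0.0191 ends-TCP [-0.0154  0.0088] [0.0025 0.0021]
torque [-0.076  1.366 -0.075] [-8.  -1.  19.6] yaw 211.88 [0.576  0.1601 0.0747]
```

It's bottomed: 5 mm of travel after the 5 N preload, then a hard rise to 20 N. One last look before handing in.

View pics/w8.png

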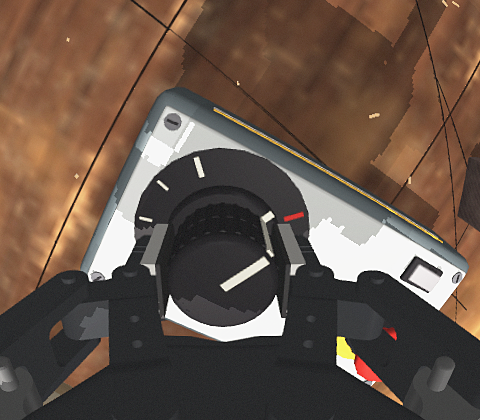

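The pointer's skirt mark at (267,216) stands just past the red zero mark at (293,216). The stop button at (375,360) is untouched.

```bash
python3 -c "
from rig import env
print(env.close_job())"
```

```text
the job is handed in; nothing more can be done
None
```

I put the knob back on the D-shaft and pushed it fully home, turned it to the zero stop, and handed the job in while still holding it pressed in, without touching the stop button. It took about 13 s of the 51 s. The travel and force readings show it bottomed. That the shaft is at zero I judged from the pointer standing about 0.36 rad past the red mark (more than the play allows), because the resisting torque was too small to settle it alone.

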